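# Load the tin carrier and snap its cover on

## Task

Pack the tin carrier on the jeweller's bench: set the deep tin squarely on the tin already in the carrier, then the slim tin squarely on top of that. Then lay the wooden cover, grip bar up, between the two posts and press it down until it snaps past both rollers and sits fully home on the tins; do not let go or back off: finish with the gripper still pressing the cover down firmly. Leave the other things on the bench where they are.

Things in the scene. Friction and masses are not known exactly. Their poses are not given: they have to be found in the camera images.
- carrier: tin carrier, fixed to the bench: dark wooden base plate 160 (x) x 76 (y) x 10 mm with a steel post, topped by a white sprung roller, at each end of its long (own x) axis; origin under the plate's centre, on the bench. Posts 114 mm high, 112 mm apart inside; the y sides are open. The rollers narrow the gap to 98 mm: tins (84 mm) pass freely, the cover (104 mm) must be pushed through
- base_tin: closed flat metal tin, 84 (x) x 54 (y) x 22 (z) mm, standing loose in the middle of the carrier from the start, square with it within a few mm; origin at the centre of its underside, 10 mm above the bench; about 0.13 kg
- deep_tin: the deepest closed metal tin, 84 (x) x 54 (y) x 30 (z) mm, 0.12 to 0.26 kg, lying flat on the bench; origin at the centre of its underside. In place on the base tin its underside is 32 mm above the bench
- slim_tin: the shallowest closed rectangular metal tin, 84 (x) x 54 (y) x 20 (z) mm, 0.08 to 0.17 kg, lying flat on the bench; origin at the centre of its underside. In place on the deep tin its underside is 62 mm above the bench
- cover: wooden clip cover, 0.1 kg: flat slab 104 (x) x 54 (y) x 8 (z) mm with a grip bar 40 (x) x 14 (y) mm standing 24 mm up from the middle of its top (32 mm overall), brass strips at both ends; lies on the bench, bar up; origin at the centre of its underside. First it rests on the rollers, underside 103 mm above the bench; snapped home on the three tins, underside 82 mm up, with 1 mm of play under the rollers
- catch_near (a joint): white roller in the post at the carrier's -x end, diameter 16 mm, axis 97 mm above the bench along y, sprung inwards: 0 m fully in, up to 0.009 m pushed out. The push needed on the cover rises to about 9 N for both rollers together, then drops suddenly as they roll over its edge and spring in above it; the tins then stop it
- catch_far (a joint): the same roller in the post at the carrier's +x end: 0 m fully in, up to 0.009 m pushed out
- bench_block: bystander, to be left alone: square steel bench block, 70 x 70 x 22 mm; origin within its footprint, on its underside
- round_tin: bystander, to be left alone: closed round tin, diameter 60 mm, 24 mm high; origin within its footprint, on its underside
- mallet: bystander, to be left alone: small mallet with a long handle, lying down; origin within its footprint, on its underside
- graver: bystander, to be left alone: wooden-handled pointed hand tool, lying down; origin within its footprint, on its underside
- pliers: bystander, to be left alone: pliers with two splayed handles, lying flat; origin within its footprint, on its underside
- ring_block: bystander, to be left alone: dark wooden ring block, 90 x 50 x 30 mm; origin within its footprint, on its underside
- plaster_dish: bystander, to be left alone: small open plaster dish, diameter 90 mm, 22 mm high; origin within its footprint, on its underside
Things that resemble listed ones, but are neither listed nor needed, are in the scene too. Leave any turquoise look-alike of the cover alone. Leave any blue look-alike of the deep_tin alone.

How it is judged:
By the outcome, as a careful person would: the job done as asked, in the order asked, and still so for the second after the job is handed in, while the arm keeps its last pose, push and grip.
It also fails if it takes over 67 s, if anything falls off the work surface, if the arm or the gripper's body presses on something with over 40 N, if the wrist force passes 120 N, or if a joint passes its speed limit or range.

## Robot

A 6-joint arm with a two-finger parallel gripper is mounted at the origin on the work surface. World frame = base frame: x ahead of the robot, y to its left, z up, the work surface at z = 0. Lengths are in m, angles in rad, forces in N, time in s.
With the tool pointing down it reaches from about 0.4 to 0.925 m from the base axis. Payload 3.4 kg.
Tool frame: the origin (TCP) lies at the very end of the fingers, on their centre line; the grasp point (between the pads) lies 19 mm behind it; z points along the fingers, y is the line along which they close (so a half turn about z gives the same grasp; the last joint's range is limited). The gripper opens to 85 mm and grips with 20 to 120 N. Pads are 22 mm wide; open, the fingers measure 114 mm over their backs; the gripper's body (76 mm by 85 mm) begins 54 mm behind the grasp point. The pads swing forward as they close: fully open they stand 13 mm farther back than shut.
Start: joints at [1.179, 0.307, 1.506, -0, 1.328, -0.073], TCP at [0.18, 0.546, 0.231] pointing down, gripper open.
Joint ranges: [-3.12, 3.12], [-1.05, 2.28], [0.14, 2.33], [-1.42, 4.57], [0.1, 2.73], [-2.68, 2.68]. Speed limits (rad/s): [2.57, 2.57, 3.14, 3.14, 3.14, 3.14].

## Interface

Orientations are given as a unit quaternion [w, x, y, z].
In Python, from plant import robot gives the robot as it stands.
- The arm moves only by the shell command python3 -m creep 'ROWS'. ROWS is text: rows parted by semicolons, each of 7 numbers parted by spaces: the shift along the world's x, y, z scaled (see below), then the turn, a rotation vector about the world's x, y, z scaled (see below), then the gripper command: -1 is shut, 1 is fully open, values between are in proportion. A call has 1 to 20 rows; each row shifts and turns the commanded pose from where the row before left it; what a row does not reach is not made up. The controller multiplies each number of a shift by 60 mm and each number of a turn by 0.1 rad. A row lasts 1/8 s, in which the tool goes at most 62.5 mm and 10.7 degrees, less where a joint would pass 70% of its speed; a pose out of reach is approached as far as the arm can. A call with a number of a shift or a turn outside -1 to 1 is refused whole. A call with a gripper value outside its range is refused whole. The fingers move at their own pace and stop on an object; the grip force is fixed at half the most. Time passes only in rows, so rows that do not move let the fingers close. It gives the time, the measured TCP pose, the force, the opening and the grip force at its end, in the units of the state.
- robot.observe(): the state, without advancing time (a new reading comes with each control period).
- robot.camera(name): name is "scene" or "top" or "wrist"; returns (picture, depth): 420x560x3 uint8, blue, green, red; 420x560 float32, m along the optical axis (not along the pixel's ray), 0 where there is no reading.
- robot.camera_info(name): a dict with "mtx" (3x3 intrinsics, pixels), "R" (3x3) and "t" (3): a world point X has camera coordinates R X + t. Camera axes: x right, y down, z forward; pixel columns grow to the right and rows downward; lengths in m; the calibration is good to about 2 mm. A picture is of the moment at which its call begins: read the wrist's pose just before it. camera_info takes no time and is no camera call; for the wrist camera it gives the pose at the moment of the call.
- robot.close_job(): hands the job in; it is judged then, once.
The state is a dict: "time": time; "joint_positions": joint angles; "qvel": joint speeds; "joint_efforts": joint torques, N m; "position": TCP position; "ee_rot": TCP orientation; "wrist_force": force on the tool from outside, world axes, zero at the start; "wrist_torque": the same for the moment, N m; "opening": finger opening in m; "grip_force": force on a finger pad.
Only numpy, scipy, OpenCV 4.12 (cv2) and the standard library are available. Lean on these libraries where they do the work, as an engineer would, in place of code of your own. Each camera call takes 0.05 s, during which the arm holds its last target. There are 200 camera calls.

## Working session

There is one attempt and no reset: what is moved stays moved. The work goes in short steps, Python scripts to look and compute and a shell command to move; the robot and the scene stay as the last step left them, time stands still between calls to the robot, and variables do not carry over. Pictures are saved under pics/ and viewed, at most 10 in all, crops included, and the job is handed in when it is done.

```bash
mkdir -p pics; ls
python3 - <<'E'
from plant import robot
import cv2,numpy as np
for n in("top","scene"):
    p,d=robot.camera(n); cv2.imwrite(f"pics/{n}0.png",p); np.save(f"{n}0.npy",d)
    i=robot.camera_info(n); print(n,i["mtx"],i["R"],i["t"])
s=robot.observe();print(s["time"],s["position"],s["ee_rot"],s["wrist_force"])
E
```

```text
pics
top [[411.17426903   0.         282.39533622]
 [  0.         411.17426903 207.18860434]
 [  0.           0.           1.        ]] [[-0.02133502 -0.99974668  0.00716834]
 [-0.99554861  0.02058596 -0.09197386]
 [ 0.091803   -0.0090987  -0.99573562]] [-0.00187747  0.53096063  1.11145843]
scene [[437.91833477   0.         276.63892967]
 [  0.         437.91833477 209.06784125]
 [  0.           0.           1.        ]] [[-0.85819585  0.51280704  0.02299632]
 [ 0.28637476  0.51547322 -0.80763659]
 [-0.42601571 -0.6865248  -0.58923197]] [ 0.47201796 -0.0991953   1.69258154]
0.1 [0.17997276 0.54543568 0.23047231] [-2.12213545e-04  1.58693246e-01  9.87327493e-01 -9.10946511e-04] [-0.51304417 -0.35439089  0.17201848]
```

View pics/top0.png

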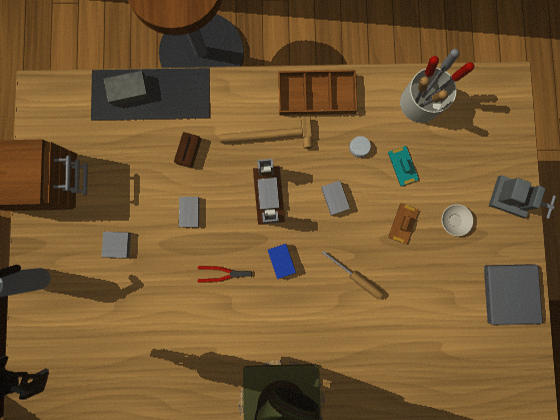

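View pics/scene0.png

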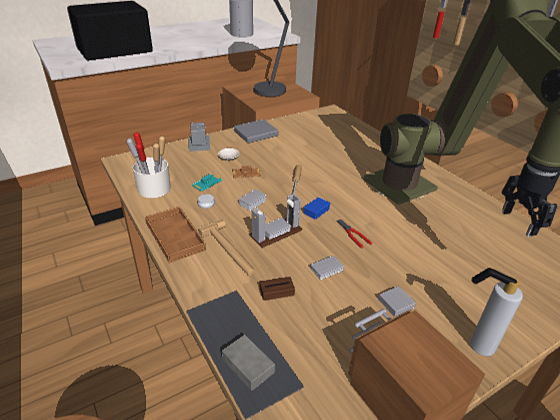

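The carrier is at top (268,192), the wooden cover at (404,224) with a turquoise look-alike at (404,166). There are three grey boxes, at (189,212), (116,245) and (336,198), and a blue look-alike at (282,262). I'll measure the heights and footprints next.

```bash
cat > h.py <<'E'
import numpy as np,cv2
from plant import robot
def world(name,d,info=None):
    i=info or robot.camera_info(name); m=i["mtx"]
    v,u=np.mgrid[:d.shape[0],:d.shape[1]]
    c=np.stack([(u-m[0,2])/m[0,0]*d,(v-m[1,2])/m[1,1]*d,d],-1)
    return (c-i["t"])@i["R"]
def rect(P,zmin,zmax,win):
    u0,v0,u1,v1=win; Q=P[v0:v1,u0:u1].reshape(-1,3)
    Q=Q[(Q[:,2]>zmin)&(Q[:,2]<zmax)]
    (c,s,a)=cv2.minAreaRect((Q[:,:2]*1000).astype(np.float32))
    if s[0]<s[1]: s=s[::-1];a-=90
    return np.round(c,1),np.round(s,1),round((a+90)%180-90,1),round(np.median(Q[:,2])*1000,1),len(Q)
E
python3 - <<'E'
from h import *
d=np.load("top0.npy");P=world("top",d)
print("table",P[225:235,210:230,2].mean(),P[180:190,350:370,2].mean())
for n,w in dict(g189=(172,188,206,234),g116=(95,225,138,265),g336=(316,174,358,222),blue=(262,238,302,284),cover=(384,196,426,250),round=(345,132,375,162),dark=(170,128,206,172)).items():
    print(n,rect(P,.012 if n!="cover" else .004,.06,w))
print("carrier",rect(P,.004,.2,(246,148,292,232)),"posts",rect(P,.08,.2,(246,148,292,232)),"tin",rect(P,.026,.045,(246,148,292,232)))
p,_=robot.camera("top")
cv2.imwrite("pics/crop1.png",cv2.resize(p[140:280,90:430],None,fx=2.35,fy=2.35,interpolation=cv2.INTER_CUBIC))
E
```

```text
table 0.00012140525485568508 0.01150103766884556
g189 (array([524.9, 247.6]), array([81.2, 54.2]), -1.0, np.float64(19.9), 598)
g116 (array([438. , 448.7]), array([72.9, 68.9]), 88.2, np.float64(21.6), 684)
g336 (array([ 554.1, -160.1]), array([83.4, 54.6]), 17.3, np.float64(29.7), 601)
blue (array([383.2,  -7.1]), array([83.8, 53.4]), 17.4, np.float64(29.8), 611)
cover (array([ 478.1, -356.2]), array([141.4, 113.2]), -2.3, np.float64(8.2), 731)
round (array([ 698.6, -235.4]), array([57. , 54.8]), 73.2, np.float64(23.3), 333)
dark (array([698.9, 251. ]), array([90.8, 51.9]), -16.8, np.float64(29.5), 617)
carrier (array([587.5,  24.5]), array([231. , 126.4]), -1.3, np.float64(30.4), 1731) posts (array([566.8,  25.1]), array([162.1,  39.9]), 4.4, np.float64(104.4), 366) tin (array([558.1,  25. ]), array([140.9,  53.9]), 4.0, np.float64(31.9), 611)
```

View pics/crop1.png

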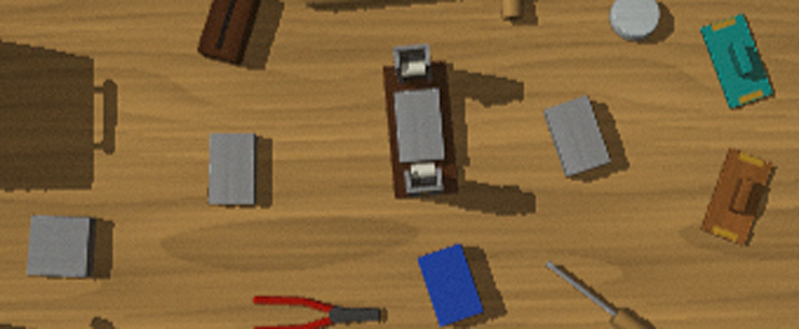

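The deep tin is the grey box at (336,198): 84x54, 30 high, and grey rather than the blue one. The slim tin is at (189,212), 20 high. The box at (116,245) is 70x70x22, so it's the bench block. The cover is the brown one at (404,224). I'll move over the carrier for a close look.

```bash
python3 -m creep '.3 -.4 .1 0 0 .3 1;.5 -.7 .07 0 0 .33 1;.55 -.74 .07 0 0 .33 1;.55 -.74 .07 0 0 .33 1;.55 -.74 .07 0 0 .33 1;.55 -.74 .07 0 0 .33 1;.55 -.74 .07 0 0 .33 1;.55 -.74 .07 0 0 .33 1;.55 -.74 .07 0 0 .33 1;.55 -.74 .07 0 0 .33 1;.55 -.74 .07 0 0 .33 1;.5 -.7 .07 0 0 .33 1;.2 -.25 0 0 0 .2 1;0 0 0 0 0 0 1'
cat > look.py <<'E'
import sys
from h import *
s=robot.observe();i=robot.camera_info("wrist");p,d=robot.camera("wrist")
n=sys.argv[1];cv2.imwrite(f"pics/{n}.png",p);np.savez(n,P=world("wrist",d,i),p=p)
w,x,y,z=s["ee_rot"];
from scipy.spatial.transform import Rotation as R
M=R.from_quat([x,y,z,w]).as_matrix()
print(s["time"],s["position"].round(4) if hasattr(s["position"],"round") else s["position"],"yaw of tool y",np.degrees(np.arctan2(M[1,1],M[0,1])).round(2),"tool z",M[:,2].round(4),"q",np.round(s["joint_positions"],2),"cam",(-i["R"].T@i["t"]).round(3))
E
python3 look.py w1
```

```text
time: 1.9
position: [0.5677, 0.0222, 0.2828]
ee_rot: [-0.0, -0.046, 0.999, 0.0]
wrist_force: [0.1, -0.4, 0.9]
opening: 0.0851
grip_force: 0.0
1.9 [0.5677 0.0222 0.2828] yaw of tool y 95.24 tool z [-1.e-03  1.e-04 -1.e+00] q [-0.04  0.26  1.44  0.    1.44 -1.7 ] cam [0.488 0.015 0.426]
```

View pics/w1.png

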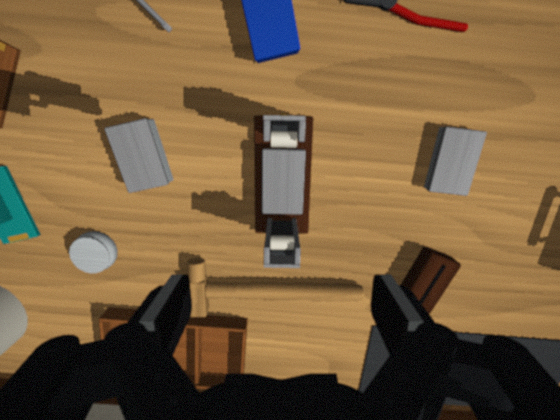

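The wrist view shows the carrier at (283,190) with the base tin in it, the deep tin at (138,153), the slim tin at (457,160) and the blue look-alike at (270,25). I'll measure all of these here.

Run:
```python
from h import *
P=np.load("w1.npz")["P"]
W=(240,95,330,285)
print("table",np.median(P[60:100,320:480,2]))
print("deep",rect(P,.02,.05,(95,100,185,205)));print("slim",rect(P,.012,.05,(415,110,500,210)))
print("plate",rect(P,.006,.014,W));print("tin",rect(P,.028,.036,W));print("basetin tight",rect(P,.028,.036,(258,150,310,216)))
for w in((255,110,312,150),(255,215,312,275)): print("post",rect(P,.106,.13,w))
Pt=world("top",np.load("top0.npy"));
print("plate top",rect(Pt,.006,.014,(246,148,292,232)),"tin",rect(Pt,.028,.036,(255,176,281,212)))
for w in((246,148,292,178),(246,198,292,232)): print("post",rect(Pt,.106,.13,w))
m=Pt[196:250,384:426]
for a,b in((.004,.012),(.024,.04)): print("cover",rect(Pt,a,b,(390,200,420,246)))
```

```text
table 0.0006794721070094467
deep (array([ 554.4, -160.6]), array([84. , 54.7]), 17.5, np.float64(30.4), 3023)
slim (array([524.9, 246.5]), array([84.1, 55.1]), -0.9, np.float64(20.5), 2849)
plate (array([607.6,  34.5]), array([240.8, 133.1]), 4.1, np.float64(10.5), 2407)
tin (array([578.,  26.]), array([100.7,  53.2]), 4.2, np.float64(32.5), 2753)
basetin tight (array([569.9,  25.4]), array([84. , 53.2]), 4.2, np.float64(32.5), 2685)
post (array([501.7,  19.3]), array([39.9, 26.7]), -84.7, np.float64(114.4), 520)
post (array([634.2,  29.7]), array([39.3, 26.9]), -86.3, np.float64(113.9), 431)
plate top (array([583.6,  24.4]), array([207.9,  79.6]), 4.3, np.float64(9.9), 576) tin (array([569.8,  25.7]), array([84.3, 53.6]), 4.0, np.float64(31.9), 553)
post (array([634.1,  30.3]), array([39.7, 26.9]), -84.8, np.float64(113.5), 79)
post (array([501.1,  19.8]), array([40.6, 26.2]), 89.0, np.float64(113.1), 73)
cover (array([ 479.1, -354.4]), array([123. ,  79.9]), -5.6, np.float64(7.7), 591)
cover (array([ 480. , -350.8]), array([39.9, 15.6]), -25.0, np.float64(30.5), 81)
```

```bash
python3 -m creep '-.06 -.75 0 0 0 .53 1;-.06 -.8 0 0 0 .53 1;-.05 -.8 -.2 0 0 .53 1;-.05 -.7 -.5 0 0 .53 1;0 0 -.9 0 0 0 1;0 0 -.9 0 0 0 1;0 0 -.9 0 0 0 1;0 0 -.7 0 0 0 1;0 0 0 0 0 0 1;0 0 0 0 0 0 1'; python3 look.py w2
```

```text
time: 3.2
position: [0.5549, -0.159, 0.0389]
ee_rot: [0.001, -0.153, 0.988, -0.0]
wrist_force: [0.4, -0.2, -0.1]
opening: 0.0853
grip_force: 0.0
3.2 [ 0.5549 -0.159   0.0389] yaw of tool y 107.6 tool z [ 1.6e-03 -4.0e-04 -1.0e+00] q [-0.35  0.51  1.73  0.    0.9  -2.23] cam [ 0.478 -0.183  0.182]
```

```bash
python3 -m creep '0 -.025 -.25 0 0 0 1;0 0 -.23 0 0 0 1;0 0 0 0 0 0 1;0 0 0 0 0 0 -1;0 0 0 0 0 0 -1;0 0 0 0 0 0 -1;0 0 0 0 0 0 -1;0 0 0 0 0 0 -1;0 0 0 0 0 0 -1'
```

```text
time: 4.38
position: [0.5546, -0.1613, 0.0092]
ee_rot: [0.001, -0.152, 0.988, -0.0]
wrist_force: [-0.5, 0.3, 5.9]
opening: 0.0528
grip_force: 65.1
```

```bash
python3 -m creep '0 0 .3 0 0 0 -1;0 0 .8 0 0 0 -1;0 0 .9 0 0 0 -1;0 0 .6 0 0 -.3 -1;.05 .4 .2 0 0 -.4 -1;.05 .75 0 0 0 -.4 -1;.05 .75 0 0 0 -.4 -1;.05 .75 0 0 0 -.4 -1;.05 .46 0 0 0 -.42 -1;0 0 0 0 0 0 -1;0 0 0 0 0 0 -1'; python3 look.py w3
```

```text
time: 5.75
position: [0.5683, 0.0252, 0.176]
ee_rot: [-0.001, -0.038, 0.999, -0.0]
wrist_force: [0.1, -0.8, -1.7]
opening: 0.0525
grip_force: 64.2
5.75 [0.5683 0.0252 0.176 ] yaw of tool y 94.31 tool z [-1.7e-03 -6.0e-04 -1.0e+00] q [-0.03  0.35  1.6  -0.    1.2  -1.68] cam [0.489 0.02  0.319]
```

View pics/w3.png

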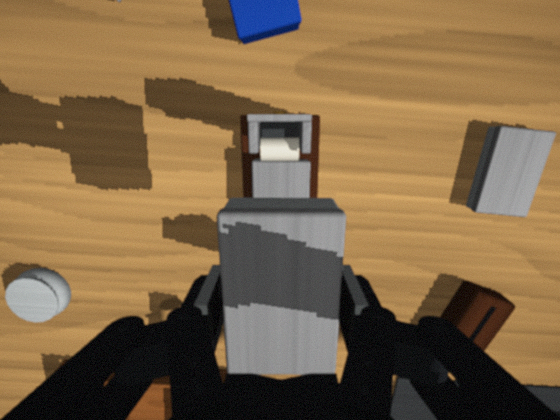

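The deep tin is held level, with its top at about (280,290), above the carrier. I'll measure its offset from the tool.

Run:
```python
from h import *
P=np.load("w3.npz")["P"]
for r in (225,260,300,340,360):
    row=P[r]; m=np.where((row[:,2]>.185)&(row[:,2]<.21))[0]; m=m[(m>215)&(m<350)]
    print(r,m.min(),m.max(),row[m.min()].round(4),row[m.max()].round(4))
print(rect(P,.185,.21,(215,190,350,300)))
for c in (235,280,325): 
    col=P[190:400,c]; m=np.where((col[:,2]>.185)&(col[:,2]<.21))[0]; print(c,col[m.min()].round(4),col[m.max()].round(4))
print("post near",rect(P,.106,.13,(235,105,330,160)),"basetin",rect(P,.028,.036,(245,155,318,198)))
```

```text
225 217 344 [ 0.5337 -0.0035  0.1969] [0.5295 0.0488 0.1977]
260 219 342 [ 0.5504 -0.0027  0.1953] [0.5456 0.0502 0.197 ]
300 216 346 [ 0.5621 -0.0014  0.2081] [0.5571 0.0511 0.2097]
340 224 336 [5.926e-01 2.000e-04 1.949e-01] [0.5872 0.0532 0.1965]
360 226 335 [0.6034 0.0016 0.1959] [0.5995 0.0544 0.1958]
(array([546.8,  24.7]), array([63.1, 41.9]), -86.0, np.float64(197.1), 11954)
235 [0.5288 0.0022 0.1854] [0.6105 0.0062 0.1964]
280 [0.5272 0.0221 0.1858] [0.61   0.0284 0.1959]
325 [0.5257 0.0418 0.1873] [0.606  0.05   0.1976]
post near (array([501.5,  19.3]), array([40. , 26.3]), -85.7, np.float64(114.3), 1169) basetin (array([544.8,  23.3]), array([53.8, 34.5]), -85.6, np.float64(32.4), 2119)
```

```bash
python3 -m creep '.017 0 -.4 0 0 0 -1;0 0 -.6 0 0 0 -1;0 0 -.6 0 0 0 -1;0 0 -.4 0 0 0 -1;0 0 0 0 0 0 -1;0 0 -.1 0 0 0 -1;0 0 -.06 0 0 0 -1;0 0 0 0 0 0 -1;0 0 0 0 0 0 -1'
```

```text
time: 6.92
position: [0.5704, 0.0256, 0.0477]
ee_rot: [0.001, -0.037, 0.999, -0.0]
wrist_force: [-0.7, -1.1, -3.1]
opening: 0.0529
grip_force: 64.1
```

```bash
python3 -m creep '-.01 0 -.06 0 0 0 -1;0 0 -.04 0 0 0 -1;0 0 -.015 0 0 0 -1;0 0 0 0 0 0 -1;0 0 0 0 0 0 -1'
```

```text
time: 7.55
position: [0.5693, 0.0256, 0.0412]
ee_rot: [0.0, -0.037, 0.999, -0.0]
wrist_force: [-2.6, 0.1, 6.3]
opening: 0.0525
grip_force: 65.3
```

```bash
python3 -m creep '0 0 0 0 0 0 1;0 0 0 0 0 0 1;0 0 0 0 0 0 1;0 0 0 0 0 0 1;0 0 .3 0 0 0 1;0 0 .6 0 0 0 1;0 0 .9 0 0 0 1;0 0 .9 0 0 0 1;0 0 .8 0 0 0 1;0 0 .3 0 0 0 1;0 0 0 0 0 0 1;0 0 0 0 0 0 1'; python3 look.py w4
python3 - <<'E'
from h import *
P=np.load("w4.npz")["P"]; h,w=P.shape[:2]
M=(abs(P[...,0]-.568)<.06)&(abs(P[...,1]-.025)<.06)
Q=P*M[...,None]
print("deep",rect(Q,.052,.07,(0,0,w,h)),"slim",rect(P,.012,.05,(400,90,559,230)))
M=(abs(P[...,0]-.568)<.09)&(abs(P[...,1]-.025)<.06)
print("posts",rect(P*M[...,None],.106,.13,(0,0,w,h)))
E
```

```text
time: 9.05
position: [0.5686, 0.0255, 0.2668]
ee_rot: [-0.001, -0.037, 0.999, 0.0]
wrist_force: [-0.3, 0.0, 0.4]
opening: 0.0853
grip_force: 0.0
9.05 [0.5686 0.0255 0.2668] yaw of tool y 94.25 tool z [-2.4e-03  1.0e-04 -1.0e+00] q [-0.03  0.27  1.46  0.    1.41 -1.67] cam [0.489 0.02  0.41 ]
deep (array([578. ,  26.4]), array([101.1,  54.1]), 3.8, np.float64(62.4), 3515) slim (array([525. , 246.4]), array([84.2, 54.9]), -0.8, np.float64(20.5), 3095)
posts (array([568.4,  24.3]), array([160.5,  40. ]), 4.3, np.float64(114.2), 1082)
```

```bash
python3 -m creep '-.1 .5 0 0 0 -.15 1;-.17 .85 0 0 0 -.2 1;-.17 .85 0 0 0 -.2 1;-.17 .85 0 0 0 -.2 1;-.117 .633 -.2 0 0 -.14 1;0 0 -.8 0 0 0 1;0 0 -.9 0 0 0 1;0 0 -.9 0 0 0 1;0 0 -.8 0 0 0 1;0 0 -.27 0 0 0 1;0 0 0 0 0 0 1;0 0 0 0 0 0 1'
```

```text
time: 10.6
position: [0.5273, 0.2471, 0.0375]
ee_rot: [0.001, 0.007, 1.0, 0.001]
wrist_force: [0.6, 0.0, 0.0]
opening: 0.0852
grip_force: 0.0
```

```bash
python3 -m creep '-.035 -.01 -.3 0 0 0 1;0 0 -.2 0 0 0 1;0 0 -.075 0 0 0 1;0 0 0 0 0 0 1;0 0 0 0 0 0 -1;0 0 0 0 0 0 -1;0 0 0 0 0 0 -1;0 0 0 0 0 0 -1;0 0 0 0 0 0 -1;0 0 0 0 0 0 -1'
```

```text
time: 11.85
position: [0.5243, 0.2461, 0.0023]
ee_rot: [0.001, 0.007, 1.0, 0.0]
wrist_force: [-0.3, 0.3, 4.6]
opening: 0.0526
grip_force: 64.4
```

```bash
python3 -m creep '0 0 .3 0 0 0 -1;0 0 .8 0 0 0 -1;0 0 .9 0 0 0 -1;0 0 .6 0 0 0 -1;.1 -.4 .2 0 0 .16 -1;.17 -.8 0 0 0 .2 -1;.17 -.8 0 0 0 .2 -1;.17 -.8 0 0 0 .2 -1;.145 -.7 0 0 0 .1 -1;0 -.175 0 0 0 0 -1;0 0 0 0 0 0 -1;0 0 0 0 0 0 -1'; python3 look.py w5
python3 - <<'E'
from h import *
P=np.load("w5.npz")["P"]
for c in (250,280,310): 
    col=P[150:415,c]; m=np.where((col[:,2]>.175)&(col[:,2]<.2))[0]; print(c,col[m.min()].round(4),col[m.max()].round(4))
for r in (230,250,320,340,360):
    row=P[r,205:360]; m=np.where((row[:,2]>.175)&(row[:,2]<.2))[0]
    if len(m): print(r,row[m.min()].round(4),row[m.max()].round(4))
E
```

```text
time: 13.35
position: [0.5685, 0.0266, 0.1692]
ee_rot: [-0.0, -0.036, 0.999, 0.0]
wrist_force: [-1.4, -0.9, -1.7]
opening: 0.0525
grip_force: 63.7
13.35 [0.5685 0.0266 0.1692] yaw of tool y 94.12 tool z [-8.e-04  7.e-04 -1.e+00] q [-0.03  0.35  1.61  0.    1.18 -1.67] cam [0.489 0.021 0.312]
250 [0.529 0.01  0.175] [0.6107 0.0147 0.1878]
280 [0.5283 0.0237 0.1758] [0.6109 0.0297 0.1865]
310 [0.5273 0.0372 0.1775] [0.6099 0.0447 0.1864]
230 [ 0.5371 -0.0018  0.187 ] [0.5335 0.0508 0.1865]
250 [ 0.5465 -0.0013  0.1868] [0.5429 0.0516 0.1864]
320 [0.5748 0.001  0.1971] [0.5695 0.0532 0.1993]
340 [0.594  0.0022 0.1865] [0.59   0.0548 0.1868]
360 [0.6064 0.0029 0.186 ] [0.6028 0.0561 0.1857]
```

```bash
python3 -m creep '0 -.017 -.4 0 0 0 -1;0 0 -.5 0 0 0 -1;0 0 -.5 0 0 0 -1;0 0 -.2 0 0 0 -1;0 0 -.05 0 0 0 -1;0 0 0 0 0 0 -1;0 0 0 0 0 0 -1'
```

```text
time: 14.28
position: [0.57, 0.0245, 0.0716]
ee_rot: [0.001, -0.036, 0.999, -0.0]
wrist_force: [-0.1, -0.1, -1.5]
opening: 0.0523
grip_force: 63.6
```

```bash
python3 -m creep '-.02 .015 -.06 0 0 0 -1;0 0 -.04 0 0 0 -1;0 0 -.022 0 0 0 -1;0 0 -.005 0 0 0 -1;0 0 0 0 0 0 -1'
```

```text
time: 14.9
position: [0.5677, 0.0253, 0.0643]
ee_rot: [0.0, -0.036, 0.999, 0.0]
wrist_force: [-3.4, 0.6, 8.8]
opening: 0.0525
grip_force: 65.0
```

```bash
python3 -m creep '0 0 0 0 0 0 1;0 0 0 0 0 0 1;0 0 0 0 0 0 1;0 0 0 0 0 0 1;0 0 .3 0 0 0 1;0 0 .6 0 0 0 1;0 0 .9 0 0 0 1;0 0 .9 0 0 0 1;0 0 .6 0 0 0 1;0 0 0 0 0 0 1;0 0 0 0 0 0 1'; python3 look.py w6
python3 - <<'E'
from h import *
P=np.load("w6.npz")["P"]; h,w=P.shape[:2]
c=np.array([.568,.0245]);a=np.radians(4.4);U=np.array([[np.cos(a),np.sin(a)],[-np.sin(a),np.cos(a)]])
L=(P[...,:2]-c)@U.T
for n,b,z0,z1,xl in(("slim",0,.074,.09,.0475),("posts",0,.106,.13,.09)):
    M=(abs(L[...,0])<xl)&(abs(L[...,1])<.045)
    print(n,rect(P*M[...,None],z0,z1,(0,0,w,h)))
E
```

```text
time: 16.27
position: [0.5671, 0.0253, 0.26]
ee_rot: [-0.001, -0.036, 0.999, 0.0]
wrist_force: [0.5, -0.5, -0.5]
opening: 0.0856
grip_force: 0.0
16.275 [0.5671 0.0253 0.26  ] yaw of tool y 94.08 tool z [-0.0015  0.     -1.    ] q [-0.03  0.28  1.48 -0.    1.39 -1.67] cam [0.487 0.02  0.403]
slim (array([568.5,  25.5]), array([83.8, 54.1]), 4.1, np.float64(82.4), 3950)
posts (array([568.3,  24.4]), array([159.8,  40. ]), 4.4, np.float64(114.2), 1118)
```

View pics/w6.png

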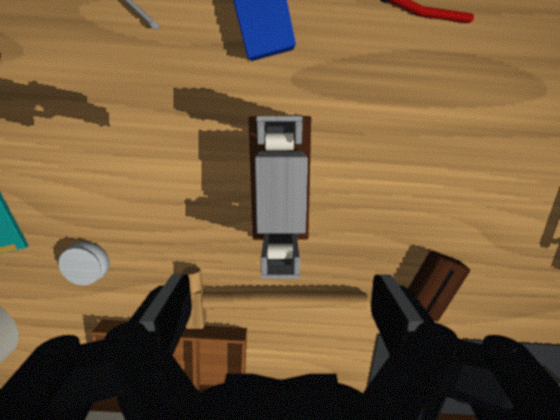

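The slim tin sits squarely on the stack, centred at (281,193) between the rollers. Next is the cover.

```bash
python3 -m creep '-.1 -.4 0 0 0 -.4 0.2;-.2 -.85 0 0 0 -.6 0.2;-.2 -.85 0 0 0 -.7 0.2;-.2 -.85 -.2 0 0 -.7 0.2;-.2 -.85 -.3 0 0 -.7 0.2;-.2 -.85 -.35 0 0 -.7 0.2;-.2 -.85 -.4 0 0 -.7 0.2;-.15 -.77 -.4 0 0 -.58 0.2;0 0 -.18 0 0 0 0.2;0 0 0 0 0 0 0.2;0 0 0 0 0 0 0.2'; python3 look.py w7
python3 - <<'E'
from h import *
P=np.load("w7.npz")["P"]; h,w=P.shape[:2]
M=(abs(P[...,0]-.48)<.075)&(abs(P[...,1]+.353)<.05); Q=P*M[...,None]
print("bar",rect(Q,.025,.04,(0,0,w,h)),"slab",rect(Q,.006,.012,(0,0,w,h)))
E
```

```text
time: 17.7
position: [0.4811, -0.3496, 0.151]
ee_rot: [-0.0, 0.216, 0.976, 0.0]
wrist_force: [0.2, 0.6, 0.3]
opening: 0.0515
grip_force: 0.0
17.7 [ 0.4811 -0.3496  0.151 ] yaw of tool y 65.06 tool z [-4.e-04  8.e-04 -1.e+00] q [-0.7   0.4   1.57  0.    1.17 -1.84] cam [ 0.408 -0.316  0.294]
bar (array([ 479.4, -352.3]), array([40., 14.]), -22.3, np.float64(32.3), 700) slab (array([ 479.7, -352.3]), array([104.3,  54. ]), -22.2, np.float64(8.5), 5268)
```

View pics/w7.png

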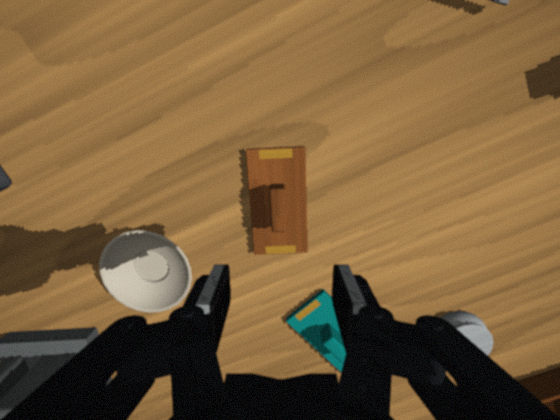

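The brown cover is at (277,200), bar up, with the turquoise one clear of it at (325,330). I'll descend.

```bash
python3 -m creep '-.027 -.045 -.4 0 0 .27 .2;0 0 -.7 0 0 .2 .2;0 0 -.6 0 0 0 .2;0 0 -.15 0 0 0 .2;0 0 0 0 0 0 .2;0 0 0 0 0 0 .2'; python3 look.py w8
```

```text
time: 18.5
position: [0.4806, -0.3543, 0.0419]
ee_rot: [0.002, 0.193, 0.981, -0.001]
wrist_force: [-0.3, 0.3, -0.2]
opening: 0.051
grip_force: 0.0
18.5 [ 0.4806 -0.3543  0.0419] yaw of tool y 67.7 tool z [ 0.0026 -0.0022 -1.    ] q [-0.71  0.53  1.68  0.    0.92 -1.89] cam [ 0.406 -0.324  0.185]
```

```bash
python3 -m creep '-.02 .03 -.25 0 0 0 .2;0 0 -.2 0 0 0 .2;0 0 -.07 0 0 0 .2;0 0 0 0 0 0 .2;0 0 0 0 0 0 -1;0 0 0 0 0 0 -1;0 0 0 0 0 0 -1;0 0 0 0 0 0 -1;0 0 0 0 0 0 -1;0 0 0 0 0 0 -1'
```

```text
time: 19.8
position: [0.4784, -0.3521, 0.0094]
ee_rot: [0.0, 0.194, 0.981, -0.0]
wrist_force: [-0.2, -0.8, 5.0]
opening: 0.013
grip_force: 60.4
```

```bash
python3 -m creep '0 0 .3 0 0 0 -1;0 0 .8 0 0 0 -1;0 0 .9 0 0 0 -1;0 0 .6 0 0 0 -1;.1 .4 .2 0 0 .35 -1;.2 .85 .1 0 0 .6 -1;.2 .85 0 0 0 .6 -1;.2 .85 0 0 0 .6 -1;.2 .85 0 0 0 .6 -1;.2 .85 0 0 0 .6 -1;.2 .85 0 0 0 .6 -1;.2 .78 0 0 0 .6 -1;0 0 0 0 0 .11 -1;0 0 0 0 0 0 -1;0 0 0 0 0 0 -1'; python3 look.py w9
python3 - <<'E'
from h import *
P=np.load("w9.npz")["P"]; h,w=P.shape[:2]
s=robot.observe()["position"]
zt=s[2]-.0014
M=(abs(P[...,0]-.568)<.075)&(abs(P[...,1]-.025)<.045)&(abs(P[...,2]-zt)<.005)
v,u=np.where(M);print(u.min(),u.max(),v.min(),v.max())
for r in range(v.min()+8,v.max(),25):
    m=u[v==r]
    if len(m)>5: print(r,P[r,m.min()].round(4),P[r,m.max()].round(4))
for c in (245,262,300,315):
    m=v[u==c]
    if len(m)>5: print(c,P[m.min(),c].round(4),P[m.max(),c].round(4))
E
```

```text
time: 21.68
position: [0.5674, 0.0238, 0.1825]
ee_rot: [-0.001, -0.037, 0.999, -0.0]
wrist_force: [-0.7, -0.5, -1.2]
opening: 0.0126
grip_force: 59.7
21.675 [0.5674 0.0238 0.1825] yaw of tool y 94.27 tool z [-1.1e-03 -4.0e-04 -1.0e+00] q [-0.03  0.34  1.59 -0.    1.21 -1.68] cam [0.488 0.018 0.326]
224 337 179 360
187 [ 0.522  -0.0062  0.18  ] [0.5176 0.047  0.1817]
212 [ 0.5341 -0.0053  0.1809] [0.5297 0.048  0.1824]
237 [ 0.5464 -0.0038  0.1826] [0.5431 0.049  0.1807]
262 [ 0.5604 -0.0031  0.1816] [0.5564 0.05   0.1816]
287 [ 0.5752 -0.0018  0.1808] [0.5706 0.0508 0.1818]
245 [0.5182 0.0035 0.1786] [0.5639 0.0057 0.1823]
262 [0.5175 0.0114 0.1766] [0.62   0.0176 0.182 ]
300 [0.5161 0.0297 0.1768] [0.6183 0.039  0.1821]
315 [0.5156 0.0367 0.1791] [0.5618 0.0415 0.181 ]
```

View pics/w9.png

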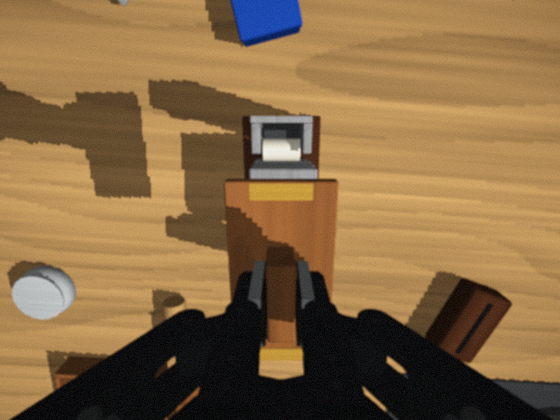

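The cover is held square at (281,270), lined up with the carrier. I'll lower it to just above the rollers.

```bash
python3 -m creep '.005 .005 -.3 0 0 0 -1;0 0 -.4 0 0 0 -1;0 0 -.24 0 0 0 -1;0 0 -.06 0 0 0 -1;0 0 0 0 0 0 -1;0 0 0 0 0 0 -1'; python3 look.py w10
```

```text
time: 22.48
position: [0.569, 0.0252, 0.1237]
ee_rot: [0.001, -0.038, 0.999, -0.0]
wrist_force: [-0.0, 0.3, -0.6]
opening: 0.0129
grip_force: 59.7
22.475 [0.569  0.0252 0.1237] yaw of tool y 94.36 tool z [ 1.7e-03 -1.0e-04 -1.0e+00] q [-0.03  0.4   1.66 -0.    1.08 -1.68] cam [0.489 0.019 0.267]
```

```bash
python3 -m creep '-.015 -.008 -.1 0 0 0 -1;0 0 -.08 0 0 0 -1;0 0 -.05 0 0 0 -1;0 0 0 0 0 0 -1'; python3 -m creep '0 0 -.05 0 0 0 -1;0 0 -.05 0 0 0 -1;0 0 0 0 0 0 -1'
```

```text
time: 23.02
position: [0.5673, 0.0248, 0.1093]
ee_rot: [-0.0, -0.038, 0.999, -0.0]
wrist_force: [-1.6, 0.3, 4.3]
opening: 0.0129
grip_force: 60.5
time: 23.4
position: [0.5668, 0.0248, 0.1021]
ee_rot: [-0.001, -0.038, 0.999, 0.0]
wrist_force: [-0.3, -0.2, -1.6]
opening: 0.013
grip_force: 59.8
```

```bash
python3 -m creep '0 0 -.06 0 0 0 -1;0 0 -.06 0 0 0 -1;0 0 -.04 0 0 0 -1;0 0 0 0 0 0 -1;0 0 0 0 0 0 -1'
```

```text
time: 24.02
position: [0.5668, 0.0248, 0.093]
ee_rot: [-0.001, -0.038, 0.999, 0.0]
wrist_force: [-1.0, -0.6, -6.8]
opening: 0.0131
grip_force: 59.0
```

```bash
python3 -m creep '0 0 -.03 0 0 0 -1;0 0 0 0 0 0 -1;0 0 0 0 0 0 -1'; python3 -m creep '0 0 -.02 0 0 0 -1;0 0 0 0 0 0 -1;0 0 0 0 0 0 -1'
```

```text
time: 24.4
position: [0.5676, 0.0248, 0.092]
ee_rot: [0.0, -0.038, 0.999, -0.0]
wrist_force: [-0.3, -0.1, -3.4]
opening: 0.0129
grip_force: 59.4
time: 24.78
position: [0.5681, 0.0248, 0.0914]
ee_rot: [0.001, -0.038, 0.999, -0.0]
wrist_force: [-2.5, 1.2, 6.7]
opening: 0.0131
grip_force: 60.5
```

Now it's contacting the tins. I'll press more firmly.

```bash
python3 -m creep '0 0 -.02 0 0 0 -1;0 0 0 0 0 0 -1;0 0 0 0 0 0 -1'; python3 -m creep '0 0 -.02 0 0 0 -1;0 0 0 0 0 0 -1;0 0 0 0 0 0 -1'; python3 look.py w11
python3 - <<'E'
from h import *
P=np.load("w11.npz")["P"]; h,w=P.shape[:2]
M=(abs(P[...,0]-.568)<.05)&(abs(P[...,1]-.025)<.035)&(P[...,2]>.08)&(P[...,2]<.1)
Q=P[M];A=np.c_[Q[:,:2]-[.568,.025],np.ones(len(Q))];print("slab plane",np.linalg.lstsq(A,Q[:,2],rcond=None)[0],len(Q))
p,d=robot.camera("scene"); cv2.imwrite("pics/end.png",cv2.resize(p[160:270,210:350],None,fx=5,fy=5,interpolation=cv2.INTER_CUBIC))
E
```

```text
time: 25.15
position: [0.5681, 0.0248, 0.0913]
ee_rot: [0.001, -0.038, 0.999, -0.0]
wrist_force: [-4.4, -0.5, 14.2]
opening: 0.0125
grip_force: 61.9
time: 25.52
position: [0.5681, 0.0248, 0.0913]
ee_rot: [0.001, -0.038, 0.999, -0.0]
wrist_force: [-6.8, 0.3, 21.3]
opening: 0.0131
grip_force: 63.0
25.525 [0.5681 0.0248 0.0913] yaw of tool y 94.37 tool z [ 2.9e-03 -1.0e-04 -1.0e+00] q [-0.03  0.44  1.7  -0.    1.   -1.68] cam [0.488 0.019 0.234]
slab plane [0.02619896 0.00317533 0.0914424 ] 10016
```

View pics/w11.png

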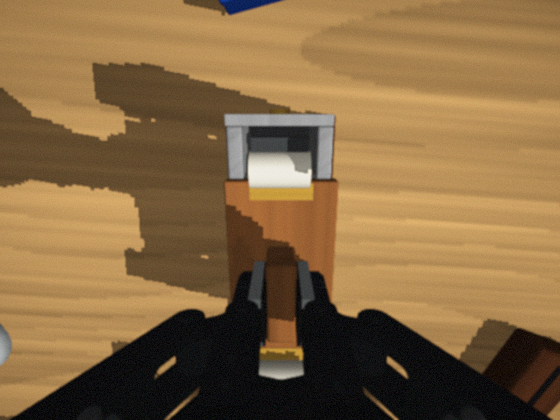

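View pics/end.png

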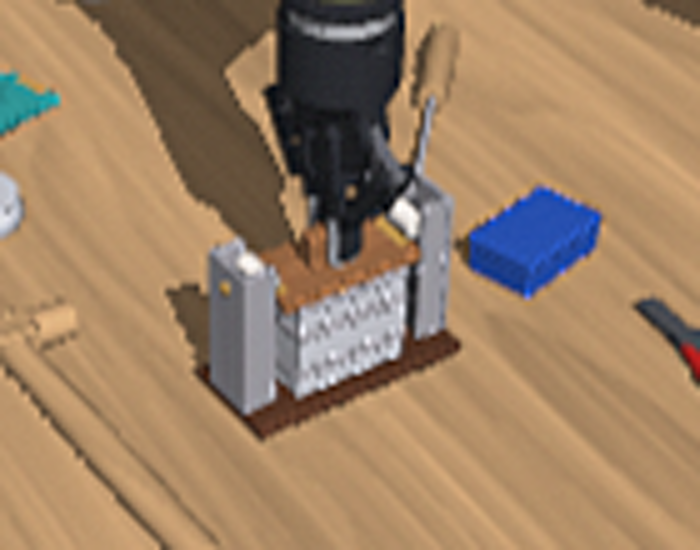

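The near roller at (280,170) overlaps the cover's edge from above. I'll check numerically that the far end at (281,352) is level too.

Run:
```python
from h import *
P=np.load("w11.npz")["P"]
for n,(u0,v0,u1,v1) in dict(near=(235,205,255,230),nearR=(310,205,328,230),mid=(235,240,248,270),midR=(315,240,328,265),farstrip=(266,349,298,355)).items():
    print(n,np.median(P[v0:v1,u0:u1].reshape(-1,3),0).round(4))
for r in range(340,384,3): print(r,P[r,281].round(4))
s=robot.observe();print(s["wrist_force"],s["wrist_torque"])
```

```text
near [0.5364 0.0052 0.0904]
nearR [0.5336 0.0409 0.0904]
mid [0.5564 0.0042 0.0904]
midR [0.552  0.0442 0.0904]
farstrip [0.6142 0.0292 0.0907]
340 [0.5874 0.0268 0.1138]
343 [0.6085 0.0285 0.0908]
346 [0.6112 0.0287 0.09  ]
349 [0.6125 0.0288 0.0909]
352 [0.6154 0.029  0.0899]
355 [0.6162 0.0291 0.0913]
358 [0.619  0.0293 0.0905]
361 [0.6177 0.0292 0.0941]
364 [0.6159 0.029  0.0982]
367 [0.6178 0.0292 0.0984]
370 [0.6171 0.0291 0.1011]
373 [0.6184 0.0292 0.1019]
376 [0.6201 0.0294 0.1022]
379 [0.6209 0.0294 0.1034]
382 [0.5569 0.0244 0.1673]
[-7.14882641  1.35571345 21.70161416] [ 0.03518084  1.188895   -0.06582094]
```

```bash
python3 -c "
from plant import robot
print(robot.close_job())"
```

```text
the job is handed in; nothing more can be done
None
```

The job is handed in at about 26 s on the robot clock: the deep and slim tins are stacked squarely, the cover is snapped level under both rollers onto the tins, and the gripper is still pressing it down with about 21 N.

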